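Hang the red-capped tube carrier on the drop-latch hook

ROBOT

A 6-joint arm with a two-finger parallel gripper is mounted at the origin on the work surface. World frame = base frame: x ahead of the robot, y to its left, z up, the work surface at z = 0. Lengths are in m, angles in rad, forces in N, time in s.
With the tool pointing down it reaches from about 0.15 to 0.775 m from the base axis. Payload 6.1 kg.
Tool frame: the origin (TCP) lies midway between the tips of the shut fingers; the grasp point (between the pads) lies 19 mm behind it; z points along the fingers, y is the direction in which the jaws open and shut (so a half turn about z gives the same grasp; the last joint's range is limited). The gripper opens to 85 mm and grips with 20 to 120 N. Pads are 22 mm wide; open, the fingers measure 114 mm over their backs; the gripper's body (76 mm by 85 mm) begins 54 mm behind the grasp point. The pads swing forward as they close: fully open they stand 13 mm farther back than shut.
Start: joints at [-1.298, 0.126, -0.04, 1.405, 0, 1.571], TCP at [0.141, -0.506, 0.231] pointing down, gripper open.
Joint ranges: [-2.72, 2.72], [-0.95, 1.95], [-1.27, 1.35], [-1.78, 2.02], [-1.46, 1.47], [-3.14, 3.14]. Speed limits (rad/s): [2.39, 2.39, 3.01, 3.14, 3.14, 3.14].

INTERFACE

Orientations are given as a 3x3 rotation matrix whose columns are the frame's x, y, z axes.
In Python, from plant import manip, eyes gives the robot as it stands.
- The arm moves only by the shell command python3 -m creep 'ROWS' [FORCE]. ROWS is text: rows parted by semicolons, each of 5 numbers parted by spaces: the shift along the tool's x, y, z in cm, then the turn about the tool's z in rad, then the gripper's target within -1 to 1 (shut at 1, half-way at 0, fully open at -1). In form: tx ty tz twist hand; .... A call has exactly 8 rows; each row shifts and turns the commanded pose from where the row before left it, along the tool's axes as they then stand; what a row does not reach is not made up. A row lasts 1/12 s, in which the tool goes at most 41.7 mm and 7.16 degrees, less where a joint would pass 70% of its speed; a pose out of reach is approached as far as the arm can. A call is refused whole if a number of a shift passes 4.17 or a number of a turn 0.125, either way. A call with a gripper value outside its range is refused whole. The fingers move at their own pace and stop on an object; FORCE is the grip in N (left out, the last holds). Time passes only in rows, so rows that do not move let the fingers close, or fill a call up. It gives the time, the measured TCP pose, the force and the opening at its end, in the units of the state.
- manip.sense(): the state, without advancing time (a new reading comes with each control period).
- eyes.read_camera(name): name is "scene" or "top" or "wrist"; returns a dict with "img" (384x512x3 uint8, red, green, blue), "depth" (384x512 float32, m along the optical axis (not along the pixel's ray), 0 where there is no reading), "fov_y" (degrees; the focal length in pixels is half the picture's height over the tangent of half this angle, whatever the lens; pixels are square), "cx", "cy" (the principal point, pixels), "cam_to_world" (4x4, takes a point from camera to world coordinates); the wrist camera has in their place "T_tool_cam" (4x4, takes a point from camera to tool coordinates, whose origin is the TCP and whose axes are the flange's). Camera axes: x right, y up, looking along -z (the intrinsics and any distortion apply to the point x, -y, -z); pixel columns grow to the right and rows downward; lengths in m; the calibration is good to about 2 mm. A picture is of the moment at which its call begins: read the wrist's pose just before it.
- manip.finish_job(): hands the job in, once; it reports no verdict.
The state is a dict: "clock": time; "joint_pos": joint angles; "qd": joint speeds; "tau": joint torques, N m; "tool_pos": TCP position; "eef_rot": TCP orientation; "wrist_force": force on the tool from outside, world axes, zero at the start; "ft_torque": the same for the moment, N m; "finger_gap": finger opening in m.
Only numpy, scipy, OpenCV 4.12 (cv2) and the standard library are available. Lean on these libraries where they do the work, as an engineer would, in place of code of your own. Each camera call takes 0.05 s, during which the arm holds its last target. There are 200 camera calls.

TASK

Hang the carrier of red-capped tubes by its eye on the hook stand's peg: push the eye in under the yellow flap, lifting it, until it is fully home and the flap has dropped shut behind it. Then, still holding it, draw it back against the shut flap with a light, steady pull of about 8 newtons for half a second to prove it is held, and let go so that it hangs still. Never strain the hook with more than 40 newtons, and leave the blue-capped carrier, the scanner and the bottle alone.

Things in the scene. Friction and masses are not known exactly. Their poses are not given: they have to be found in the camera images.
- carrier: Tube carrier to hang, loose, 0.3 to 0.6 kg: white tray 120 mm (y) by 56 mm (x), two rows of red-capped tubes (cap tops 92 mm high). Origin: centre of its underside, z up; a half turn about z changes nothing. From its middle rises an upright panel, 8 mm thick in x, 70 mm wide in y, with a square eye through it along x, and a blue grip block on top. It starts standing on the table.
- grip (a point): Centre of the carrier's blue grip block, (0, 0, 207 mm) in its frame: 14 mm (x) by 28 mm (y), from 185 to 229 mm high. Below it a neck 16 mm wide (y), 8 mm thick (x), down to the crossbar's top at 150 mm.
- eye (a point): Top of the carrier's eye: middle of the underside of the crossbar, (0, 0, 138 mm) in the carrier's frame. It rests on the peg when hung. Eye opening: 54 mm wide (y), 100 to 138 mm high. Crossbar: 138 to 150 mm high, 70 mm wide (y), 8 mm thick (x).
- hook: Steel hook stand, fixed; front (-x) towards the robot. Origin: on the table under the stand, z up; the eye is pushed on along its +x. Foot plate 12 mm high, x -70 to 90, y -65 to 65 mm. Post x 40 to 70, y -25 to 25, top 210 mm high. The level peg, 24 mm wide (y), 14 mm high, runs from the post to its free tip at x = -75 mm; its flat top is 190 mm high.
- seat (a point): Place of the eye on the peg's top, (-32, 0, 190 mm) in the hook's frame, same axes; hung, point eye lies within about 4 mm of it along x. A stop collar on the peg (28 mm wide, front face at x = -24 mm, top 206 mm high) ends the eye's travel: the crossbar touching it has its middle at x = -28 mm.
- keeper_pivot (a point): Yellow gravity flap, 0.1 kg: a fork of two tines 6 mm thick, at y 16 to 22 mm either side of the peg; the carrier's neck passes between them. This point: on its hinge axis, (20, 0, 183 mm) in the hook's frame, same axes when shut. Shut, the tines pass over the crossbar's place, underside 207 mm above the table. It opens only upward; pulling the eye back presses it shut.
- nose (a point): Foot of the flap's noses, midway between them. Shut: 186 mm high, noses at x -46 to -40 mm in the hook's frame. From there a ramp on each tine goes 54 mm forward and up at 30 degrees (to x = -89 mm, 213 mm high). A crossbar pushed along +x with its underside 2 to 11 mm above the peg's top runs under the ramps and lifts the flap with a few N; past the noses the flap falls by its weight.
- keeper (a joint): Angle of the flap: 0 shut (against its stop), positive with its front lifted, at most 1.0; about 0.3 while the crossbar passes under the noses. No spring, only its weight.
- blue_carrier: The same carrier with blue caps, standing on the table: to be left alone. Origin and axes as the red one's.
- scanner: Hand-held barcode scanner lying on the table, 180 mm long, 50 mm high: to be left alone. Origin under its middle.
- reagent: White bottle with a red cap, 64 mm across, 150 mm high: to be left alone. Origin at the centre of its base.
There are look-alikes about, which are no part of the job. There is more than one size of the hook; the one meant has the size given above.

How it is judged:
On the way, in this order (a step that is already met when the one before it is completed fails the run):
1. the eye, brought to the peg, has lifted the flap (value of joint keeper above 0.12 rad and distance between eye and seat below 0.08 m), for 0.02 s.
2. the eye is on its seat, the flap has fallen shut behind it and is not yet pulled (x of eye in the frame of seat between -0.009 and 0.009 m and y of eye in the frame of seat between -0.016 and 0.016 m and z of eye in the frame of seat between -0.004 and 0.006 m and value of joint keeper below 0.06 rad and contact force between carrier and keeper below 1 N), for 0.1 s.
3. the carrier is drawn back against the shut flap with more than 3 N for 0.2 s (x of eye in the frame of seat between -0.009 and 0.009 m and y of eye in the frame of seat between -0.016 and 0.016 m and z of eye in the frame of seat between -0.004 and 0.006 m and value of joint keeper below 0.06 rad and contact force between carrier and keeper above 3 N), for 0.2 s.
At the end, for the whole second after the job is handed in: The carrier hangs still (tilt < 0.15 rad, < 0.05 m/s, < 0.5 rad/s), site eye at site seat within 9 mm along, 16 mm across the peg and -4 to 6 mm in height; the flap is shut (< 0.06 rad); the blue carrier, scanner and bottle are within 30 mm of their places (x of eye in the frame of seat between -0.009 and 0.009 m and y of eye in the frame of seat between -0.016 and 0.016 m and z of eye in the frame of seat between -0.004 and 0.006 m and value of joint keeper below 0.06 rad and angle between carrier's own z axis and vertical below 0.15 rad and linear speed of carrier below 0.05 m/s and angular speed of carrier below 0.5 rad/s and distance of each of blue_carrier, scanner, reagent from where it was at the start of the episode below 0.03 m); the robot touches nothing.
It fails at once if the hook or its flap is pushed or pulled by the carrier with more than 40 N (contact force between carrier and hook above 40 N).
It fails at once if the blue carrier, the scanner or the bottle is moved by more than 30 mm (distance of any of blue_carrier, scanner, reagent from where it was at the start of the episode above 0.03 m).
It also fails if it takes over 54 s, if anything falls off the work surface, if the arm or the gripper's body presses on something with over 40 N, if the wrist force passes 120 N, or if a joint passes its speed limit or range.

## Working session

There is one attempt and no reset: what is moved stays moved. The work goes in short steps, Python scripts to look and compute and a shell command to move; the robot and the scene stay as the last step left them, time stands still between calls to the robot, and variables do not carry over. Pictures are saved under pics/ and viewed, about 8 in all and at most 12, crops included, and the job is handed in when it is done.

```bash
ls; mkdir -p pics; cat > h.py <<'E'
import numpy as np, cv2
from plant import manip, eyes
def cap(n):
    s=manip.sense(); c=eyes.read_camera(n); 
    if n=='wrist':
        T=np.eye(4); T[:3,:3]=s['eef_rot']; T[:3,3]=s['tool_pos']; c['cam_to_world']=T@np.array(c['T_tool_cam'])
    return c
def pts(c):
    h,w=c['depth'].shape; f=h/2/np.tan(np.radians(c['fov_y'])/2)
    v,u=np.mgrid[:h,:w]; d=c['depth']
    P=np.stack([(u-c['cx'])/f*d,-(v-c['cy'])/f*d,-d],-1)
    M=np.array(c['cam_to_world']); W=P@M[:3,:3].T+M[:3,3]; W[d==0]=np.nan
    return W
def save(n,img): cv2.imwrite('pics/'+n+'.png',cv2.cvtColor(img,cv2.COLOR_RGB2BGR))
E
python3 - <<'E'
from h import *
a=cap('scene');b=cap('top')
for n,c in(('s',a),('t',b)):
    np.savez(n,**{k:v for k,v in c.items()}); print({k:v for k,v in c.items() if k not in('img','depth')}); print(np.isfinite(pts(c)).mean())
save('scene',a['img']);save('top',b['img'])
print(manip.sense())
E
```

```text
pics
{'fov_y': 45.1978595826257, 'cx': 251.30164771298544, 'cy': 190.8658516756473, 'cam_to_world': array([[-0.29491972, -0.8239593 ,  0.4838527 ,  1.14985992],
       [ 0.95551585, -0.25249001,  0.15244097,  0.17541854],
       [-0.00343718,  0.50728677,  0.86177045,  1.18543272],
       [ 0.        ,  0.        ,  0.        ,  1.        ]])}
0.9957377115885416
{'fov_y': 48.866616621600755, 'cx': 250.63772313566167, 'cy': 190.16720012547208, 'cam_to_world': array([[ 0.02489666,  0.99037873, -0.13612538,  0.42514928],
       [-0.9996873 ,  0.02434658, -0.00570458, -0.02591182],
       [-0.00233551,  0.13622484,  0.99067519,  1.17939234],
       [ 0.        ,  0.        ,  0.        ,  1.        ]])}
0.9959157307942709
{'clock': 0.1, 'joint_pos': array([-1.29802491e+00,  1.26347845e-01, -4.05057621e-02,  1.40539254e+00,
       -1.02047483e-05,  1.57080831e+00]), 'qd': array([-0.00053205, -0.00262575,  0.00265216,  0.0008956 , -0.00102996,
       -0.00011571]), 'tau': array([ 2.34197687e-03, -4.36903524e+01,  3.53606236e+01,  1.36730136e-02,
        2.30764101e-05, -1.19867593e-06]), 'tool_pos': array([ 0.14133513, -0.50524121,  0.23059213]), 'eef_rot': array([[ 9.63031195e-01,  2.69389602e-01, -4.00410879e-04],
       [ 2.69389900e-01, -9.63030187e-01,  1.39346750e-03],
       [-1.02221067e-05, -1.44981932e-03, -9.99998949e-01]]), 'wrist_force': array([ 0.05380856, -0.01077397, -0.52193117]), 'ft_torque': array([-0.02998354,  0.03465041,  0.01652325]), 'finger_gap': 0.08521405399604061}
```

View pics/scene.png

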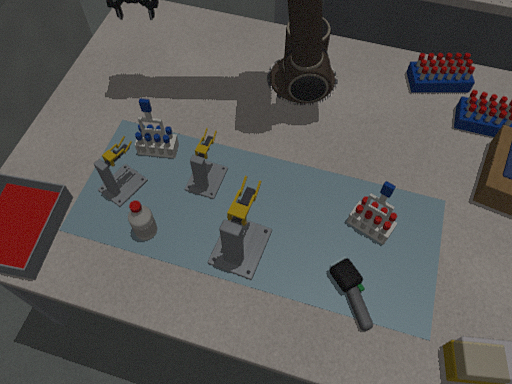

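View pics/top.png

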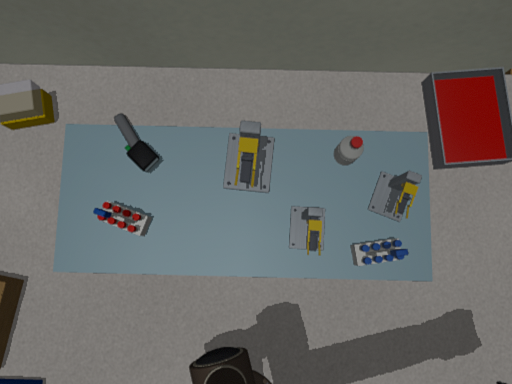

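The scene view shows three hook stands: top view (249,165) is the large one, with (313,230) and (400,195) smaller. The red carrier is at top (123,217) and the blue one at (380,252). Next I measure sizes and poses.

```bash
cat > m.py <<'E'
from h import *
for n in 'ts':
    c=dict(np.load(n+'.npz')); W=pts(c); hsv=cv2.cvtColor(c['img'],cv2.COLOR_RGB2HSV); H,S,V=cv2.split(hsv)
    x,y,z=W[...,0],W[...,1],W[...,2]
    ws=(x>.15)&(x<.75)&(y>-.55)&(y<.55)&np.isfinite(z)
    M={'yellow':(H>20)&(H<35)&(S>150)&(V>80)&(z>.06),'bluegrip':(H>100)&(H<130)&(S>120)&(z>.165),'redcap':((H<8)|(H>172))&(S>150)&(z>.06),'plate':(z>.005)&(z<.025)&(S<60),'post':(z>.10)&(S<60)}
    for k,m in M.items():
        m=(m&ws).astype(np.uint8)
        nn,L,st,_=cv2.connectedComponentsWithStats(m)
        for i in range(1,nn):
            if st[i,4]<(12 if k!='plate' else 60):continue
            P=W[L==i]; r=cv2.minAreaRect((P[:,:2]*1000).astype(np.float32))
            print(n,k,st[i,:5],'med',P.mean(0).round(3),'z',np.percentile(P[:,2],[2,50,98]).round(3),'rect',np.round(r[0],0),np.round(r[1],0),round(r[2]))
E
python3 m.py
```

```text
t yellow [235 137  23  50 411] med [ 0.645 -0.011  0.213] z [0.193 0.215 0.219] rect [632.  -9.] [ 43. 127.] 85
t yellow [395 182  23  36 207] med [ 0.566 -0.403  0.157] z [0.142 0.158 0.162] rect [ 556. -400.] [32. 88.] 70
t yellow [307 220  15  35 205] med [ 0.471 -0.175  0.156] z [0.141 0.158 0.162] rect [ 457. -175.] [32. 82.] 88
t bluegrip [ 93 208  18  10  92] med [0.497 0.317 0.222] z [0.193 0.227 0.231] rect [498. 320.] [28. 12.] 69
t bluegrip [390 249  18   8 111] med [ 0.424 -0.355  0.223] z [0.193 0.228 0.232] rect [ 424. -359.] [14. 27.] 10
t redcap [351 137  12  11  97] med [ 0.695 -0.281  0.15 ] z [0.147 0.15  0.154] rect [ 695. -281.] [25. 28.] 46
t redcap [103 202   8   7  40] med [0.527 0.353 0.091] z [0.08  0.092 0.095] rect [527. 353.] [16. 14.] 67
t redcap [112 206   9   7  45] med [0.517 0.326 0.091] z [0.082 0.092 0.096] rect [517. 327.] [17. 15.] 51
t redcap [123 210   8   6  41] med [0.508 0.3   0.09 ] z [0.077 0.091 0.094] rect [509. 301.] [14. 16.] 2
t redcap [132 214   9   7  43] med [0.499 0.274 0.091] z [0.077 0.092 0.096] rect [499. 275.] [17. 15.] 61
t 
[... 6055 characters left out ...]
 z [0.101 0.142 0.158] rect [ 515. -175.] [38. 40.] 67
s post [ 94 159  19  22 244] med [ 0.613 -0.414  0.138] z [0.102 0.142 0.157] rect [ 604. -416.] [40. 35.] 70
s post [238 187  18  18 155] med [ 0.608 -0.007  0.194] z [0.187 0.191 0.208] rect [610.  -6.] [24. 58.] 85
s post [366 193  29  25 227] med [0.5   0.321 0.144] z [0.101 0.147 0.179] rect [498. 321.] [70. 13.] 70
s post [128 205  23  19 241] med [ 0.703 -0.274  0.11 ] z [0.101 0.109 0.128] rect [ 699. -278.] [49. 57.] 44
s post [373 207   9   5  15] med [0.498 0.319 0.103] z [0.1   0.103 0.105] rect [498. 320.] [23.  7.] 71
s post [220 216  24  38 675] med [ 0.716 -0.011  0.177] z [0.104 0.19  0.213] rect [701. -12.] [51. 56.] 77
```

The large hook matches the given size: plate 134x165 mm, post top 210, peg 190. Its origin is about (0.654,-0.0115) with yaw about -3.5°. The red carrier is at (0.4985,0.320) with yaw about -19.5°. I'll grip across its x so the fingers fit between the tines. First I raise, then move over.

```bash
python3 -m creep '0 0 -4 0 -1;0 0 -4 0 -1;0 0 -4 0 -1;0 0 -4 0 -1;2.4 -2.9 0 0 -1;2.4 -2.9 0 0 -1;2.4 -2.9 0 0 -1;2.4 -2.9 0 0 -1' 60
python3 -m creep '2.4 -2.9 0 0 -1;2.4 -2.9 0 0 -1;2.4 -2.9 0 0 -1;2.4 -2.9 0 0 -1;2.4 -2.9 0 0 -1;2.4 -2.9 0 0 -1;2.4 -2.9 0 0 -1;2.4 -2.9 0 0 -1'
python3 -m creep '2.4 -2.9 0 0 -1;2.4 -2.9 0 0 -1;2.4 -2.9 0 0 -1;2.4 -2.9 0 0 -1;2.4 -2.9 0 0 -1;2.4 -2.9 0 0 -1;2.4 -2.9 0 0 -1;2.4 -2.9 0 0 -1'
python3 -m creep '0 0 0 -0.12 -1;0 0 0 -0.12 -1;0 0 0 -0.12 -1;0 0 0 -0.12 -1;0 0 0 -0.12 -1;0 0 0 -0.12 -1;0 0 0 -0.12 -1;0 0 0 -0.12 -1'
```

```text
clock: 0.77
tool_pos: [0.203, -0.3669, 0.391]
eef_rot: [[0.963, 0.268, -0.0], [0.268, -0.963, 0.0], [0.0, -0.0, -1.0]]
wrist_force: [0.0, 0.5, 0.5]
finger_gap: 0.0856
clock: 1.43
tool_pos: [0.325, -0.091, 0.3913]
eef_rot: [[0.963, 0.269, 0.0], [0.269, -0.963, -0.0], [0.0, 0.0, -1.0]]
wrist_force: [1.0, -0.7, 0.2]
finger_gap: 0.0852
clock: 2.1
tool_pos: [0.4559, 0.1562, 0.3913]
eef_rot: [[0.95, 0.311, -0.008], [0.311, -0.95, 0.023], [-0.001, -0.024, -1.0]]
wrist_force: [-0.6, -0.0, 0.5]
finger_gap: 0.0855
clock: 2.77
tool_pos: [0.4556, 0.1539, 0.3912]
eef_rot: [[0.288, 0.957, -0.008], [0.957, -0.288, 0.022], [0.019, -0.014, -1.0]]
wrist_force: [-0.2, 0.2, 0.0]
finger_gap: 0.0854
```

```bash
python3 -m creep '0 0 2 0 -1;0 0 2 0 -1;0 0 2 0 -1;0 0 0 0 -1;0 0 0 0 -1;0 0 0 0 -1;0 0 0 0 -1;0 0 0 0 -1'; python3 -c "
from h import *
s=manip.sense();print(s['joint_pos'].round(3),s['eef_rot'].round(4),s['tool_pos'])
d=np.array([.4985,.320,.33])-s['tool_pos'];print(s['eef_rot'].T@d*100)"
```

```text
clock: 3.43
tool_pos: [0.4557, 0.1554, 0.3329]
eef_rot: [[0.294, 0.956, -0.006], [0.956, -0.294, 0.023], [0.02, -0.012, -1.0]]
wrist_force: [-0.1, 0.0, 0.8]
finger_gap: 0.0855
[0.314 0.064 0.115 1.62  0.023 2.184] [[ 0.2941  0.9558 -0.0055]
 [ 0.9556 -0.2939  0.0228]
 [ 0.0202 -0.012  -0.9997]] [0.45572034 0.1554195  0.3328861 ]
[16.97904472 -0.74418773  0.64025323]
```

```bash
python3 -m creep '2 0 0 0 -1;2 0 0 0 -1;2 0 0 0 -1;2 -0.2 0 0 -1;2 -0.2 0 0 -1;2 -0.2 0 0 -1;2 -0.2 0 0 -1;2 0 0 0 -1'; python3 -m creep '0.5 0 0 0.042 -1;0.5 0 0 0 -1;0 0 0 0 -1;0 0 0 0 -1;0 0 0 0 -1;0 0 0 0 -1;0 0 0 0 -1;0 0 0 0 -1'; python3 -c "
from h import *
s=manip.sense();print(s['joint_pos'].round(3),s['eef_rot'].round(4),s['tool_pos'])
c=cap('wrist');save('w1',c['img']);np.savez('w',**c);W=pts(c)
H,S,V=cv2.split(cv2.cvtColor(c['img'],cv2.COLOR_RGB2HSV))
m=(H>100)&(H<130)&(S>120)&(W[...,2]>.222)&(W[...,2]<.236)
P=W[m];r=cv2.minAreaRect((P[:,:2]*1000).astype(np.float32));print(P.mean(0),m.sum(),r)
"
```

```text
clock: 4.1
tool_pos: [0.4948, 0.3117, 0.3357]
eef_rot: [[0.294, 0.956, -0.006], [0.956, -0.294, 0.023], [0.02, -0.013, -1.0]]
wrist_force: [0.9, 0.2, -0.1]
finger_gap: 0.085
clock: 4.77
tool_pos: [0.4977, 0.3196, 0.3353]
eef_rot: [[0.334, 0.942, -0.007], [0.942, -0.334, 0.022], [0.019, -0.014, -1.0]]
wrist_force: [-0.3, -0.6, 0.0]
finger_gap: 0.0853
[0.559 0.282 0.384 1.666 0.023 2.471] [[ 0.3343  0.9425 -0.007 ]
 [ 0.9423 -0.334   0.0225]
 [ 0.0188 -0.0141 -0.9997]] [0.49774341 0.3195701  0.33532765]
[0.50032459 0.32236009 0.22873811] 476 ((500.3369140625, 321.4188232421875), (27.847206115722656, 13.017210006713867), 70.59703826904297)
```

View pics/w1.png

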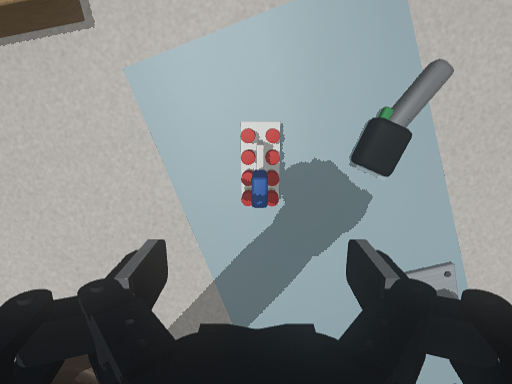

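Wrist view: the blue grip is at (260,188), between the jaws and in line with them; it measures (0.500,0.321), 28x13 mm, at 70.6°. I descend and grip.

```bash
python3 -m creep '0 0.37 2 0 -1;0 0 2 0 -1;0 0 2 0 -1;0 0 2 0 -1;0 0 2 0 -1;0 0 2 0 -1;0 0 2 0 -1;0 0 0.3 0 -1'; python3 -m creep '0 0 0 0 0;0 0 0 0 0.5;0 0 0 0 1;0 0 0 0 1;0 0 0 0 1;0 0 0 0 1;0 0 0 0 1;0 0 0 0 1' 60;python3 -m creep '0 0 0 0 1;0 0 0 0 1;0 0 0 0 1;0 0 -0.5 0 1;0 0 -0.5 0 1;0 0 -1 0 1;0 0 -1 0 1;0 0 -1 0 1'
```

```text
clock: 5.48
tool_pos: [0.4988, 0.321, 0.1883]
eef_rot: [[0.334, 0.943, -0.012], [0.942, -0.334, 0.019], [0.014, -0.018, -1.0]]
wrist_force: [0.3, -0.2, -0.2]
finger_gap: 0.085
clock: 6.15
tool_pos: [0.5006, 0.3223, 0.193]
eef_rot: [[0.334, 0.943, -0.006], [0.942, -0.334, 0.023], [0.02, -0.013, -1.0]]
wrist_force: [-0.4, -0.7, 6.2]
finger_gap: 0.013
clock: 6.82
tool_pos: [0.5005, 0.321, 0.2328]
eef_rot: [[0.334, 0.943, -0.008], [0.942, -0.334, 0.022], [0.018, -0.015, -1.0]]
wrist_force: [0.1, 0.3, -4.4]
finger_gap: 0.0133
```

```bash
python3 -m creep '0 0 -0.8 -0.07 1;0 0 -0.8 -0.07 1;0 0 -0.8 -0.07 1;0 0 -0.4 -0.073 1;-1 0 0 0 1;-2 0 0 0 1;-2 0 0 0 1;-2 0 0 0 1'; python3 -m creep '-2 0 0 0 1;-2 0 0 0 1;-2 0 0 0 1;-2 0 0 0 1;-2 0 0 0 1;-2 0 0 0 1;-2 0 0 0 1;-2 0 0 0 1';python3 -m creep '-2 0 0 0 1;-2 0 0 0 1;-1.6 0 0 0 1;-1 0 0 0 1;-0.5 0 0 0 1;0 0 0 0 1;0 0 0 0 1;0 0 0 0 1'; python3 - <<'E'
from h import *
s=manip.sense();print(s['joint_pos'].round(3),s['eef_rot'].round(4),s['tool_pos'],s['wrist_force'])
t=cap('top');sc=cap('scene');np.savez('t',**t);np.savez('s',**sc)
w=cap('wrist')
O=np.array([[.502,-.15,.0],[.68,.12,.28]])
save('c1',np.hstack([cv2.resize(t['img'][90:240,190:340],(400,400)),cv2.resize(sc['img'][120:280,180:340],(400,400))]))
E
python3 m.py | grep -v redcap
```

```text
clock: 7.48
tool_pos: [0.4964, 0.2493, 0.2585]
eef_rot: [[0.059, 0.998, -0.008], [0.998, -0.059, 0.022], [0.021, -0.009, -1.0]]
wrist_force: [0.4, -1.0, -4.0]
finger_gap: 0.0135
clock: 8.15
tool_pos: [0.4869, 0.0893, 0.2552]
eef_rot: [[0.06, 0.998, -0.007], [0.998, -0.06, 0.022], [0.021, -0.009, -1.0]]
wrist_force: [0.2, -0.5, -4.8]
finger_gap: 0.0131
clock: 8.82
tool_pos: [0.4834, 0.0206, 0.2534]
eef_rot: [[0.057, 0.998, -0.007], [0.998, -0.057, 0.023], [0.022, -0.009, -1.0]]
wrist_force: [0.5, -0.0, -4.0]
finger_gap: 0.0133
[ 0.029  0.055 -0.07   1.453  0.023  1.656] [[ 0.0571  0.9983 -0.0074]
 [ 0.9981 -0.0569  0.0226]
 [ 0.0221 -0.0087 -0.9997]] [0.48344716 0.02061895 0.25341581] [ 0.45389758 -0.00855791 -3.9803776 ]
t yellow [238 137  21  18 250] med [ 0.665 -0.011  0.216] z [0.189 0.215 0.219] rect [615.  -7.] [ 45. 161.] 84
t yellow [395 182  23  36 211] med [ 0.567 -0.403  0.156] z [0.141 0.158 0.162] rect [ 555. -400.] [33. 86.] 71
t yellow [307 220  15  35 205] med [ 0.471 -0.175  0.156] z [0.142 0.158 0.163] rect [ 457. -175.] [31. 82.] 88
t bluegrip [391 249  17   8 109] 
[... 4441 characters left out ...]
0.142 0.155] rect [ 540. -399.] [18. 42.] 75
s post [115 152   9   9  16] med [ 0.561 -0.393  0.137] z [0.13  0.137 0.142] rect [ 561. -392.] [ 5. 31.] 74
s post [190 154  16  21 248] med [ 0.522 -0.175  0.137] z [0.101 0.141 0.157] rect [ 510. -177.] [38. 41.] 88
s post [ 94 159  19  22 242] med [ 0.613 -0.414  0.138] z [0.102 0.142 0.158] rect [ 606. -416.] [38. 33.] 69
s post [238 187  18  18 153] med [ 0.609 -0.007  0.194] z [0.186 0.191 0.209] rect [609.  -7.] [25. 62.] 86
s post [129 205  21  19 231] med [ 0.703 -0.274  0.111] z [0.101 0.11  0.128] rect [ 699. -277.] [49. 52.] 45
s post [220 217  24  37 678] med [ 0.715 -0.011  0.177] z [0.105 0.19  0.213] rect [699. -13.] [50. 54.] 85
```

View pics/c1.png

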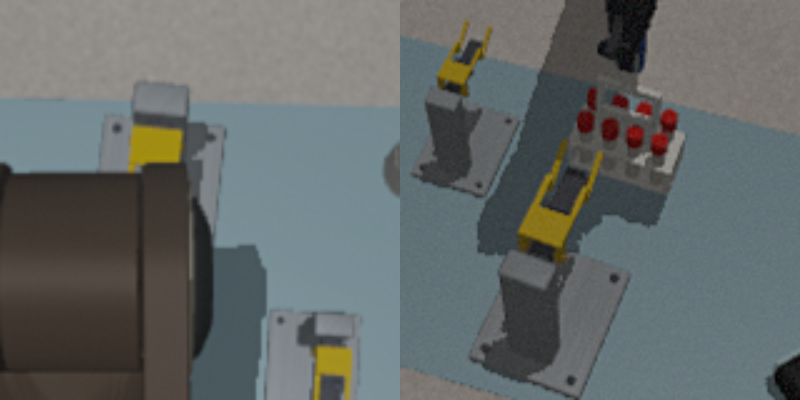

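Right crop: the carrier is held upright in front of the big hook, with its flap shut. Now I measure the carrier's own pose as held from its caps and eye panel.

```bash
python3 m.py | grep 's redcap'; python3 - <<'E'
from h import *
c=dict(np.load('s.npz'));W=pts(c);H,S,V=cv2.split(cv2.cvtColor(c['img'],cv2.COLOR_RGB2HSV))
x,y,z=W[...,0],W[...,1],W[...,2]
m=(abs(x-.487)<.03)&(abs(y-.02)<.05)&(z>.155)&(z<.22)&(S<60)
P=W[m];print('panel',m.sum(),P.mean(0),P.min(0),P.max(0))
up=P[P[:,2]>.196];print('crossbar',len(up),np.percentile(up,[2,50,98],axis=0).round(4),cv2.minAreaRect((up[:,:2]*1000).astype(np.float32)))
print(np.histogram(P[:,2],bins=np.arange(.155,.222,.004)))
E
```

```text
s redcap [255 156   3   8  20] med [ 0.468 -0.025  0.148] z [0.136 0.15  0.155] rect [467. -26.] [13.  6.] 17
s redcap [265 158   6   5  22] med [0.465 0.006 0.153] z [0.148 0.153 0.155] rect [464.   7.] [16. 14.] 85
s redcap [275 161   6   5  23] med [0.467 0.035 0.154] z [0.151 0.154 0.156] rect [466.  35.] [15. 14.] 85
s redcap [251 165   7   8  45] med [ 0.499 -0.023  0.149] z [0.135 0.151 0.157] rect [497. -22.] [16. 17.] 38
s redcap [284 164   7   9  44] med [0.472 0.063 0.15 ] z [0.137 0.152 0.157] rect [469.  63.] [15. 17.] 79
s redcap [261 168   6   8  44] med [0.5   0.005 0.149] z [0.135 0.151 0.156] rect [497.   4.] [16. 14.] 17
s redcap [271 171   6   8  46] med [0.502 0.034 0.149] z [0.134 0.151 0.157] rect [501.  33.] [14. 15.] 9
s redcap [281 173   6   9  45] med [0.503 0.061 0.149] z [0.134 0.152 0.156] rect [501.  61.] [19. 13.] 16
s redcap [130 201  11  11 101] med [ 0.698 -0.279  0.148] z [0.136 0.15  0.154] rect [ 697. -281.] [28. 26.] 65
panel 253 [0.48305941 0.02039789 0.18848945] [ 0.45756611 -0.0154868   0.15500083] [0.48962644 0.05465383 0.21961435]
crossbar 131 [[ 0.4775 -0.0137  0.1981]
 [ 0.4839  0.022   0.2093]
 [ 0.4886  0.0539  0.2167]] ((482.7074279785156, 19.486225128173828), (70.75947570800781, 11.212592124938965), 86.51128387451172)
(array([33, 41,  8,  4,  5,  4,  6,  8,  5,  6, 10, 11, 25, 44, 38,  4]), array([0.155, 0.159, 0.163, 0.167, 0.171, 0.175, 0.179, 0.183, 0.187,
       0.191, 0.195, 0.199, 0.203, 0.207, 0.211, 0.215, 0.219]))
```

Carrier as held: centre (483,20), yaw about -3.2°, eye about 9 mm above the peg's top. I shift 2.1 cm to the peg line, lower 3 mm, and approach to about x=563.

```bash
python3 -m creep '-0.7 0 0.1 0.005 1;-0.7 0 0.1 0.005 1;-0.7 0 0.1 0 1;0 1 0 0 1;0 1 0 0 1;0 1 0 0 1;0 0.5 0 0 1;0 0 0 0 1';python3 -m creep '0 1 0 0 1;0 1 0 0 1;0 1 0 0 1;0 1 0 0 1;0 0.5 0 0 1;0 0 0 0 1;0 0 0 0 1;0 0 0 0 1'; python3 - <<'E'
from h import *
s=manip.sense();print(s['eef_rot'].round(4),s['tool_pos'],s['wrist_force'])
sc=cap('scene');w=cap('wrist');np.savez('s',**sc);save('c2',np.hstack([cv2.resize(sc['img'][110:260,190:310],(320,400),interpolation=2),cv2.resize(w['img'],(470,400))]))
W=pts(sc);S=cv2.cvtColor(sc['img'],cv2.COLOR_RGB2HSV)[...,1]
x,y,z=np.moveaxis(W,-1,0);tx,ty=s['tool_pos'][:2]
m=(abs(x-tx)<.012)&(abs(y-ty)<.045)&(z>.198)&(z<.214)&(S<60)
P=W[m];print('crossbar',len(P),P.mean(0),cv2.minAreaRect((P[:,:2]*1000).astype(np.float32)))
print('peg',W[(abs(z-.19)<.003)&(abs(x-.61)<.04)&(abs(y+.008)<.02)&(S<60)].mean(0))
E
python3 m.py|grep -E '^s (yellow|post|plate)'|grep ' 0.6'
```

```text
clock: 9.63
tool_pos: [0.5185, -0.0033, 0.249]
eef_rot: [[0.067, 0.998, -0.008], [0.997, -0.067, 0.022], [0.022, -0.009, -1.0]]
wrist_force: [0.1, 0.7, -3.9]
finger_gap: 0.0132
clock: 10.3
tool_pos: [0.5616, -0.0062, 0.2492]
eef_rot: [[0.067, 0.998, -0.008], [0.997, -0.067, 0.022], [0.022, -0.009, -1.0]]
wrist_force: [0.1, -0.4, -4.5]
finger_gap: 0.0132
[[ 0.0674  0.9977 -0.0079]
 [ 0.9975 -0.0672  0.0222]
 [ 0.0216 -0.0094 -0.9997]] [ 0.56163432 -0.00620909  0.24919653] [ 0.11871523 -0.41498125 -4.45118829]
crossbar 94 [ 0.561334   -0.00718301  0.20610111] ((560.6231689453125, -7.180412292480469), (68.89570617675781, 9.920037269592285), 85.58853149414062)
peg [ 0.60210885 -0.00613224  0.190167  ]
s yellow [227 176  34  44 367] med [ 0.646 -0.008  0.213] z [0.197 0.215 0.22 ] rect [626.  -8.] [ 45. 113.] 85
s post [ 211    0   80  147 3774] med [0.594 0.    0.613] z [0.412 0.621 0.735] rect [552.   8.] [ 92. 154.] 70
s post [209  18  12  20  70] med [ 0.611 -0.053  0.699] z [0.677 0.701 0.712] rect [611. -52.] [19.  7.] 87
s post [ 94 159  20  22 249] med [ 0.613 -0.414  0.137] z [0.102 0.141 0.158] rect [ 605. -417.] [38. 35.] 73
```

View pics/c2.png

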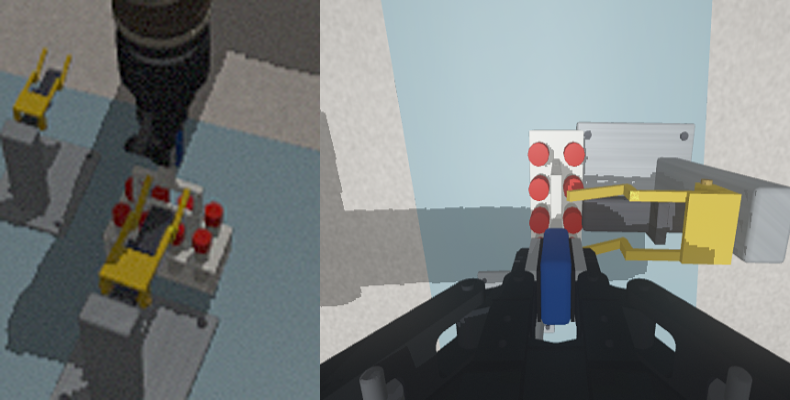

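Left: the carrier is under the flap's ramps. Right (wrist): the tines at (600,193) and (600,248) flank the neck's line. I correct 3 mm sideways and push in.

```bash
python3 -m creep '0.3 0 0 0 1;0 0.5 0 0 1;0 0.5 0 0 1;0 0.5 0 0 1;0 0.4 0 0 1;0 0.4 0 0 1;0 0.4 0 0 1;0 0.4 0 0 1';python3 -m creep '0 0.4 0 0 1;0 0.4 0 0 1;0 0.4 0 0 1;0 0.3 0 0 1;0 0.3 0 0 1;0 0.3 0 0 1;0 0.3 0 0 1;0 0 0 0 1'; python3 - <<'E'
from h import *
s=manip.sense();print(s['tool_pos'],s['wrist_force'])
sc=cap('scene');np.savez('s',**sc);w=cap('wrist');save('c3',np.hstack([cv2.resize(sc['img'][110:260,190:310],(320,400),interpolation=2),cv2.resize(w['img'],(470,400))]))
E
python3 m.py|grep -E '^s (yellow|post|plate)'|grep ' 0.6'
```

```text
clock: 11.07
tool_pos: [0.5934, -0.0054, 0.2488]
eef_rot: [[0.068, 0.998, -0.008], [0.997, -0.067, 0.022], [0.022, -0.009, -1.0]]
wrist_force: [0.3, -0.3, -3.5]
finger_gap: 0.0135
clock: 11.73
tool_pos: [0.6177, -0.007, 0.2487]
eef_rot: [[0.067, 0.998, -0.007], [0.997, -0.067, 0.022], [0.022, -0.008, -1.0]]
wrist_force: [0.9, 0.2, -4.0]
finger_gap: 0.0132
[ 0.61766323 -0.00701146  0.24868281] [ 0.9403467   0.16360128 -4.02848305]
s yellow [226 179  33  45 372] med [ 0.662 -0.007  0.22 ] z [0.193 0.22  0.24 ] rect [639.  -7.] [ 46. 107.] 85
s post [204   0  25  24 154] med [ 0.622 -0.044  0.738] z [0.73  0.738 0.742] rect [612. -46.] [30. 62.] 89
s post [ 196    0   97  167 4385] med [0.645 0.001 0.624] z [0.418 0.636 0.737] rect [585.  20.] [ 91. 217.] 66
s post [198  20   5   7  15] med [ 0.648 -0.059  0.732] z [0.729 0.732 0.736] rect [647. -60.] [8. 6.] 30
s post [209  94   6  10  20] med [ 0.66  -0.049  0.588] z [0.577 0.589 0.596] rect [659. -49.] [10.  2.] 85
s post [ 94 159  19  22 241] med [ 0.613 -0.414  0.138] z [0.103 0.142 0.158] rect [ 604. -417.] [39. 35.] 68
s post [228 163  26  45 424] med [ 0.638 -0.008  0.283] z [0.154 0.301 0.393] rect [633. -10.] [94. 49.] 13
s post [232 190   4   7  16] med [ 0.615 -0.039  0.203] z [0.19  0.205 0.21 ] rect [614. -40.] [ 7. 10.] 90
s post [222 210   5   8  24] med [ 0.632 -0.064  0.106] z [0.101 0.106 0.111] rect [630. -63.] [10. 19.] 89
```

View pics/c3.png

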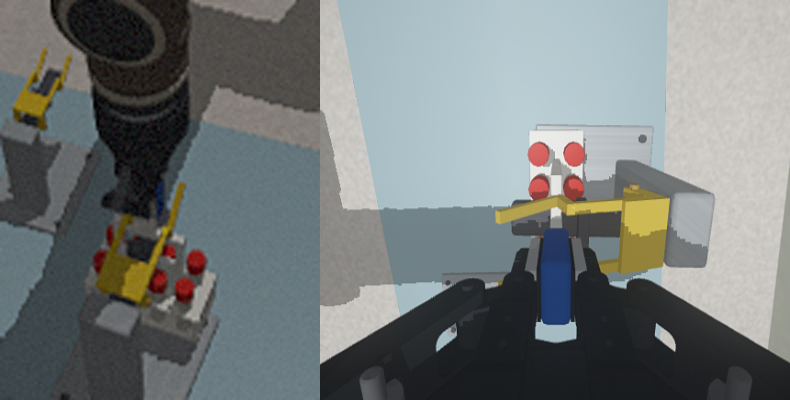

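The flap is lifted (its top at z 0.24) and the crossbar is just at the noses. I go on in small steps.

```bash
python3 -m creep '0 0.1 0 0 1;0 0.1 0 0 1;0 0.1 0 0 1;0 0.1 0 0 1;0 0 0 0 1;0 0 0 0 1;0 0 0 0 1;0 0 0 0 1'; cat > f.py <<'E'
from h import *
s=manip.sense();print(s['tool_pos'],s['wrist_force'])
c=cap('scene');W=pts(c);H,S,V=cv2.split(cv2.cvtColor(c['img'],cv2.COLOR_RGB2HSV))
m=(H>20)&(H<35)&(S>150)&(V>80)&(abs(W[...,0]-.63)<.09)&(abs(W[...,1]+.01)<.05)&(W[...,2]>.15)
P=W[m];print(m.sum(),P.min(0),P.max(0),np.percentile(P[:,2],[50,90,98]))
E
python3 f.py
```

```text
clock: 12.5
tool_pos: [0.621, -0.0072, 0.2488]
eef_rot: [[0.067, 0.998, -0.007], [0.997, -0.067, 0.022], [0.022, -0.009, -1.0]]
wrist_force: [0.1, -0.2, -3.7]
finger_gap: 0.0133
[ 0.6210055  -0.00722856  0.24878841] [ 0.06054706 -0.18620179 -3.71719063]
366 [ 0.58746321 -0.03394334  0.18424328] [0.69212658 0.01555698 0.24951521] [0.21951805 0.22813406 0.24083054]
```

```bash
python3 -m creep '0 0.1 0 0 1;0 0.1 0 0 1;0 0 0 0 1;0 0 0 0 1;0 0 0 0 1;0 0 0 0 1;0 0 0 0 1;0 0 0 0 1'; python3 f.py
```

```text
clock: 13.22
tool_pos: [0.623, -0.0074, 0.2488]
eef_rot: [[0.067, 0.998, -0.007], [0.997, -0.067, 0.022], [0.022, -0.009, -1.0]]
wrist_force: [-0.6, -1.0, -3.9]
finger_gap: 0.0133
[ 0.622975   -0.0073538   0.24879348] [-0.56999836 -0.96255207 -3.87957694]
361 [ 0.58623657 -0.0349336   0.1858648 ] [0.69271284 0.01523192 0.24667293] [0.21910852 0.22770261 0.24096888]
```

```bash
python3 -m creep '0 0.1 0 0 1;0 0.1 0 0 1;0 0 0 0 1;0 0 0 0 1;0 0 0 0 1;0 0 0 0 1;0 0 0 0 1;0 0 0 0 1'; python3 f.py
```

```text
clock: 13.93
tool_pos: [0.625, -0.0075, 0.2488]
eef_rot: [[0.067, 0.998, -0.007], [0.997, -0.067, 0.022], [0.022, -0.009, -1.0]]
wrist_force: [1.0, -1.0, -3.9]
finger_gap: 0.0134
[ 0.62501498 -0.00750164  0.24875332] [ 0.95404189 -1.00792625 -3.90948745]
357 [ 0.58415554 -0.03437942  0.18736396] [0.6907103  0.01613365 0.24317634] [0.21920756 0.22641668 0.23865597]
```

```bash
python3 -m creep '0 0.1 0 0 1;0 0 0 0 1;0 0 0 0 1;0 0 0 0 1;0 0 0 0 1;0 0 0 0 1;0 0 0 0 1;0 0 0 0 1'; python3 f.py; python3 -m creep '0 0.1 0 0 1;0 0 0 0 1;0 0 0 0 1;0 0 0 0 1;0 0 0 0 1;0 0 0 0 1;0 0 0 0 1;0 0 0 0 1'; python3 f.py
```

```text
clock: 14.65
tool_pos: [0.6259, -0.0075, 0.2488]
eef_rot: [[0.067, 0.998, -0.007], [0.997, -0.067, 0.022], [0.022, -0.009, -1.0]]
wrist_force: [-0.5, -0.2, -3.1]
finger_gap: 0.013
[ 0.62594036 -0.0075474   0.24875545] [-0.47132806 -0.24950111 -3.12804114]
318 [ 0.57004773 -0.03436344  0.17993661] [0.68449187 0.01721304 0.22165856] [0.21559445 0.21839667 0.2199982 ]
clock: 15.37
tool_pos: [0.6269, -0.0076, 0.2487]
eef_rot: [[0.067, 0.998, -0.007], [0.997, -0.067, 0.022], [0.022, -0.009, -1.0]]
wrist_force: [0.1, 0.1, -4.4]
finger_gap: 0.0137
[ 0.62694239 -0.00763072  0.24874841] [ 0.09165993  0.13880414 -4.38891118]
315 [ 0.57171433 -0.03316111  0.18081642] [0.68348448 0.01663958 0.2221135 ] [0.21535921 0.21833161 0.21945729]
```

The flap fell shut at TCP x≈626, so the seat is near x≈630. I move in 2.5 mm more and lower onto the peg.

```bash
python3 -m creep '0 0.1 0 0 1;0 0.1 0 0 1;0 0.05 0 0 1;0 0 0 0 1;0 0 0.1 0 1;0 0 0.1 0 1;0 0 0.1 0 1;0 0 0 0 1'; python3 f.py;  python3 -m creep '0 0 0.1 0 1;0 0 0 0 1;0 0 0 0 1;0 0 0 0 1;0 0 0 0 1;0 0 0 0 1;0 0 0 0 1;0 0 0 0 1'
```

```text
clock: 16.08
tool_pos: [0.6292, -0.0077, 0.2454]
eef_rot: [[0.067, 0.998, -0.008], [0.997, -0.067, 0.022], [0.022, -0.009, -1.0]]
wrist_force: [-2.3, 0.6, -4.4]
finger_gap: 0.0135
[ 0.62920845 -0.00773248  0.24537518] [-2.28039224  0.6155385  -4.44012775]
305 [ 0.57148392 -0.03243403  0.18151697] [0.68308356 0.0172249  0.22158459] [0.21525059 0.21850082 0.21960892]
clock: 16.8
tool_pos: [0.6293, -0.0077, 0.2448]
eef_rot: [[0.067, 0.998, -0.008], [0.997, -0.067, 0.022], [0.022, -0.009, -1.0]]
wrist_force: [-4.8, -0.5, -0.5]
finger_gap: 0.0136
```

```bash
python3 -m creep '0 -0.1 0 0 1;0 -0.1 0 0 1;0 -0.05 0 0 1;0 0 0 0 1;0 0 0 0 1;0 0 0 0 1;0 0 0 0 1;0 0 0 0 1'; python3 f.py
```

```text
clock: 17.47
tool_pos: [0.6271, -0.0075, 0.2448]
eef_rot: [[0.067, 0.998, -0.007], [0.997, -0.067, 0.022], [0.022, -0.008, -1.0]]
wrist_force: [0.4, -0.5, -2.3]
finger_gap: 0.0136
[ 0.62712984 -0.00752074  0.24482334] [ 0.42878041 -0.46853847 -2.2798476 ]
314 [ 0.57248813 -0.03298159  0.18539946] [0.68288898 0.01683381 0.22165062] [0.21562469 0.21857067 0.21995662]
```

The collar has been felt (-4.8 N). Now about 2 mm back, it is free and the flap is shut. I draw back gently.

```bash
python3 -m creep '0 0 0 0 1;0 -0.05 0 0 1;0 -0.05 0 0 1;0 -0.05 0 0 1;0 -0.05 0 0 1;0 0 0 0 1;0 0 0 0 1;0 0 0 0 1'; python3 -m creep '0 -0.05 0 0 1;0 -0.05 0 0 1;0 0 0 0 1;0 0 0 0 1;0 0 0 0 1;0 0 0 0 1;0 0 0 0 1;0 0 0 0 1'
```

```text
clock: 18.18
tool_pos: [0.6248, -0.0074, 0.2448]
eef_rot: [[0.067, 0.998, -0.008], [0.997, -0.067, 0.022], [0.022, -0.009, -1.0]]
wrist_force: [0.3, -0.5, 0.2]
finger_gap: 0.0135
clock: 18.85
tool_pos: [0.6239, -0.0073, 0.2448]
eef_rot: [[0.067, 0.998, -0.007], [0.997, -0.067, 0.022], [0.022, -0.009, -1.0]]
wrist_force: [1.4, 0.3, -0.5]
finger_gap: 0.0132
```

```bash
python3 -m creep '0 -0.05 0 0 1;0 -0.05 0 0 1;0 0 0 0 1;0 0 0 0 1;0 0 0 0 1;0 0 0 0 1;0 0 0 0 1;0 0 0 0 1';python3 f.py
```

```text
clock: 19.52
tool_pos: [0.6229, -0.0073, 0.2448]
eef_rot: [[0.067, 0.998, -0.007], [0.997, -0.067, 0.022], [0.022, -0.009, -1.0]]
wrist_force: [1.3, 0.7, 0.3]
finger_gap: 0.0131
[ 0.62291157 -0.0072567   0.24481365] [1.26630719 0.67611506 0.32715169]
317 [ 0.57256481 -0.03307157  0.18592627] [0.68347856 0.01662239 0.22141452] [0.21573258 0.21835542 0.21952652]
```

```bash
python3 -m creep '0 -0.05 0 0 1;0 0 0 0 1;0 0 0 0 1;0 -0.05 0 0 1;0 0 0 0 1;0 0 0 0 1;0 0 0 0 1;0 0 0 0 1'; python3 -m creep '0 -0.05 0 0 1;0 0 0 0 1;0 0 0 0 1;0 0 0 0 1;0 0 0 0 1;0 0 0 0 1;0 0 0 0 1;0 0 0 0 1'; python3 f.py
```

```text
clock: 20.23
tool_pos: [0.6219, -0.0072, 0.2448]
eef_rot: [[0.067, 0.998, -0.007], [0.997, -0.067, 0.022], [0.022, -0.009, -1.0]]
wrist_force: [1.7, -0.0, -0.5]
finger_gap: 0.0132
clock: 20.9
tool_pos: [0.6214, -0.0072, 0.2448]
eef_rot: [[0.067, 0.998, -0.007], [0.997, -0.067, 0.022], [0.022, -0.009, -1.0]]
wrist_force: [1.7, 0.4, -0.8]
finger_gap: 0.0136
[ 0.62142329 -0.00718383  0.24481909] [ 1.71312661  0.41770159 -0.77721336]
311 [ 0.5713431  -0.03245467  0.18750523] [0.68322403 0.01702221 0.2207986 ] [0.21558979 0.21831064 0.21993867]
```

```bash
python3 -m creep '0 -0.05 0 0 1;0 0 0 0 1;0 0 0 0 1;0 0 0 0 1;0 0 0 0 1;0 0 0 0 1;0 0 0 0 1;0 0 0 0 1'; python3 -m creep '0 -0.05 0 0 1;0 0 0 0 1;0 0 0 0 1;0 0 0 0 1;0 0 0 0 1;0 0 0 0 1;0 0 0 0 1;0 0 0 0 1'; python3 f.py
```

```text
clock: 21.62
tool_pos: [0.6212, -0.0071, 0.2449]
eef_rot: [[0.067, 0.998, -0.007], [0.997, -0.067, 0.022], [0.022, -0.008, -1.0]]
wrist_force: [4.3, -1.0, -0.6]
finger_gap: 0.0135
clock: 22.28
tool_pos: [0.621, -0.0071, 0.2448]
eef_rot: [[0.068, 0.998, -0.006], [0.997, -0.067, 0.022], [0.022, -0.008, -1.0]]
wrist_force: [6.3, -0.4, -0.7]
finger_gap: 0.0132
[ 0.62098597 -0.00714759  0.24482528] [ 6.33281779 -0.38071835 -0.74576259]
322 [ 0.57228636 -0.03309424  0.18635627] [0.68359111 0.01656337 0.21994062] [0.21552579 0.21816327 0.21952881]
```

```bash
python3 -m creep '0 -0.04 0 0 1;0 0 0 0 1;0 0 0 0 1;0 0 0 0 1;0 0 0 0 1;0 0 0 0 1;0 0 0 0 1;0 0 0 0 1'; python3 -m creep '0 0 0 0 1;0 0 0 0 1;0 0 0 0 1;0 0 0 0 1;0 0 0 0 1;0 0 0 0 1;0 0 0 0 1;0 0 0 0 1'; python3 f.py
```

```text
clock: 23.0
tool_pos: [0.6209, -0.0072, 0.2449]
eef_rot: [[0.068, 0.998, -0.006], [0.997, -0.067, 0.022], [0.022, -0.007, -1.0]]
wrist_force: [6.6, -0.1, -2.0]
finger_gap: 0.0137
clock: 23.67
tool_pos: [0.6209, -0.0072, 0.2448]
eef_rot: [[0.068, 0.998, -0.006], [0.997, -0.067, 0.022], [0.022, -0.007, -1.0]]
wrist_force: [6.8, -1.0, -0.7]
finger_gap: 0.0128
[ 0.62089832 -0.00715771  0.24484036] [ 6.82563173 -1.00307582 -0.68344752]
317 [ 0.5702103  -0.03217295  0.18623265] [0.68274    0.01714075 0.22164571] [0.21558007 0.21809176 0.2196982 ]
```

```bash
python3 -m creep '0 -0.05 0 0 1;0 0 0 0 1;0 0 0 0 1;0 0 0 0 1;0 0 0 0 1;0 0 0 0 1;0 0 0 0 1;0 0 0 0 1'; python3 -m creep '0 0.1 0 0 1;0 0.1 0 0 1;0 0.1 0 0 1;0 0.1 0 0 1;0 0.1 0 0 1;0 0 0 0 1;0 0 0 0 1;0 0 0 0 1'; python3 f.py
```

```text
clock: 24.38
tool_pos: [0.6208, -0.0072, 0.2449]
eef_rot: [[0.068, 0.998, -0.005], [0.997, -0.068, 0.022], [0.022, -0.007, -1.0]]
wrist_force: [7.5, -0.8, -2.5]
finger_gap: 0.0131
clock: 25.05
tool_pos: [0.623, -0.0073, 0.2448]
eef_rot: [[0.067, 0.998, -0.01], [0.997, -0.067, 0.022], [0.022, -0.012, -1.0]]
wrist_force: [-5.6, 0.4, 4.5]
finger_gap: 0.0133
[ 0.62302195 -0.00726677  0.24480039] [-5.55318028  0.41608513  4.49834027]
317 [ 0.57258242 -0.03282634  0.1837611 ] [0.68329001 0.01701895 0.22056411] [0.21553818 0.21818742 0.21963642]
```

```bash
python3 -m creep '0 -0.1 0 0 1;0 -0.05 0 0 1;0 0 0 0 1;0 0 0 0 1;0 0 0 0 1;0 0 0 0 1;0 0 0 0 1;0 0 0 0 1'; python3 f.py
python3 - <<'E'
from h import *
c=cap('scene');w=cap('wrist');save('c4',np.hstack([cv2.resize(c['img'][110:260,190:310],(320,400),interpolation=2),cv2.resize(w['img'],(470,400))]))
W=pts(c);H,S,V=cv2.split(cv2.cvtColor(c['img'],cv2.COLOR_RGB2HSV))
m=((H<8)|(H>172))&(S>150)&(abs(W[...,0]-.63)<.08)&(abs(W[...,1]+.01)<.08)
n,L,st,_=cv2.connectedComponentsWithStats(m.astype(np.uint8))
for i in range(1,n):
    if st[i,4]>10: print(st[i,4],W[L==i].mean(0).round(4),np.percentile(W[L==i][:,2],90))
E
```

```text
clock: 25.77
tool_pos: [0.6228, -0.0072, 0.2448]
eef_rot: [[0.067, 0.998, -0.008], [0.997, -0.067, 0.022], [0.022, -0.009, -1.0]]
wrist_force: [-4.0, 0.6, 3.7]
finger_gap: 0.0131
[ 0.62280565 -0.00724123  0.2447784 ] [-4.03066594  0.59992012  3.66457447]
312 [ 0.56935346 -0.03342009  0.18707097] [0.68284448 0.01656637 0.22168203] [0.21556152 0.21846115 0.21975981]
11 [ 0.6055 -0.0542  0.1421] 0.14674232214756655
14 [0.6089 0.0081 0.1448] 0.1471404766623718
20 [ 0.6362 -0.0545  0.1426] 0.14767314237559864
43 [0.6108 0.0351 0.1411] 0.1468570062242255
38 [0.6395 0.0072 0.1407] 0.1459783323667083
51 [0.6419 0.0324 0.1402] 0.14576341253369973
```

View pics/c4.png

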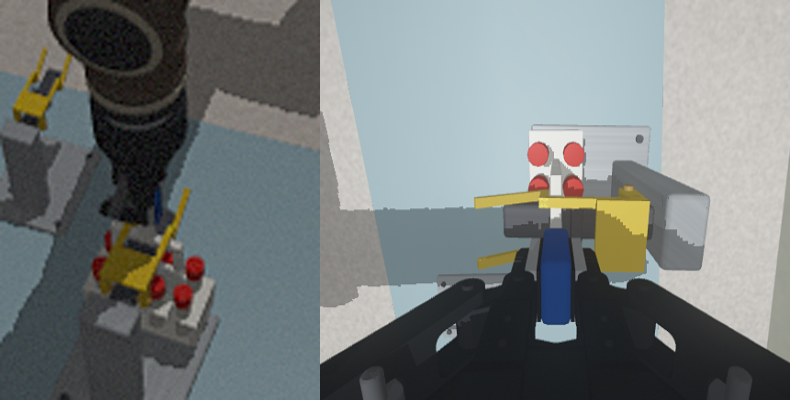

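Flap shut on both views; the carrier sits on the peg with about 2° pitch. I ease off the downward press and back-pressure, then release.

```bash
python3 -m creep '0 -0.05 -0.05 0 1;0 -0.05 -0.03 0 1;0 0 0 0 1;0 0 0 0 1;0 0 0 0 1;0 0 0 0 1;0 0 0 0 1;0 0 0 0 1'; python3 f.py
```

```text
clock: 26.58
tool_pos: [0.6221, -0.0072, 0.2454]
eef_rot: [[0.067, 0.998, -0.008], [0.997, -0.067, 0.022], [0.022, -0.009, -1.0]]
wrist_force: [0.3, 0.1, -2.9]
finger_gap: 0.013
[ 0.62208046 -0.00722503  0.24543546] [ 0.275559    0.11050839 -2.8771375 ]
318 [ 0.57025244 -0.03276222  0.18679419] [0.68346618 0.01725239 0.22288227] [0.21559089 0.2183188  0.22008695]
```

```bash
python3 -m creep '0 0.1 0 0 1;0 0.1 0 0 1;0 0 0 0 1;0 0 0 0 1;0 0 0 0 0.7;0 0 0 0 0.6;0 0 0 0 0.5;0 0 0 0 0.4' 20; python3 -m creep '0 0 0 0 0.2;0 0 0 0 0;0 0 0 0 -0.2;0 0 0 0 -0.3;0 0 0 0 -0.3;0 0 0 0 -0.3;0 0 0 0 -0.3;0 0 0 0 -0.3';  python3 f.py
```

```text
clock: 27.3
tool_pos: [0.6243, -0.0073, 0.2463]
eef_rot: [[0.067, 0.998, -0.006], [0.997, -0.067, 0.022], [0.022, -0.008, -1.0]]
wrist_force: [0.2, 1.2, -0.5]
finger_gap: 0.0252
clock: 27.97
tool_pos: [0.624, -0.0074, 0.2455]
eef_rot: [[0.067, 0.998, -0.007], [0.997, -0.067, 0.022], [0.022, -0.009, -1.0]]
wrist_force: [-0.3, 0.1, -0.2]
finger_gap: 0.0553
[ 0.62403192 -0.00736561  0.2455472 ] [-0.29393867  0.06224407 -0.19360912]
298 [ 0.57087779 -0.03299149  0.18588819] [0.68347211 0.01701563 0.22100492] [0.21571532 0.21847006 0.21960521]
```

```bash
python3 -m creep '0 0 -0.5 0 -0.3;0 0 -1 0 -0.3;0 0 -1.5 0 -0.3;0 0 -2 0 -0.3;0 0 -2 0 -0.3;0 0 -2 0 -0.3;0 0 -2 0 -0.3;0 0 -1 0 -0.3';python3 -m creep '0 -2 0 0 -0.3;0 -2 0 0 -0.3;0 -2 0 0 -0.3;0 -2 0 0 -0.3;0 -2 0 0 -0.3;0 -2 0 0 -0.3;0 -1 0 0 -0.3;0 0 0 0 -0.3'; python3 f.py;python3 - <<'E'
from h import *
c=cap('scene');w=cap('wrist');save('c5',np.hstack([cv2.resize(c['img'][110:260,190:310],(320,400),interpolation=2),cv2.resize(w['img'],(470,400))]))
W=pts(c);H,S,V=cv2.split(cv2.cvtColor(c['img'],cv2.COLOR_RGB2HSV));b=(abs(W[...,0]-.63)<.08)&(abs(W[...,1]+.01)<.08)
m=((H<8)|(H>172))&(S>150)&b
n,L,st,_=cv2.connectedComponentsWithStats(m.astype(np.uint8))
for i in range(1,n):
    if st[i,4]>10: print(st[i,4],W[L==i].mean(0).round(4),np.percentile(W[L==i][:,2],90))
m=(H>100)&(H<130)&(S>120)&(W[...,2]>.23)&b;print('grip',m.sum(),W[m].mean(0),W[m].max(0),W[m].min(0))
E
```

```text
clock: 28.68
tool_pos: [0.625, -0.0101, 0.3685]
eef_rot: [[0.067, 0.998, -0.004], [0.997, -0.067, 0.022], [0.022, -0.006, -1.0]]
wrist_force: [0.2, 0.5, 0.3]
finger_gap: 0.0554
clock: 29.35
tool_pos: [0.4936, -0.0012, 0.3683]
eef_rot: [[0.067, 0.998, -0.005], [0.998, -0.067, 0.022], [0.022, -0.007, -1.0]]
wrist_force: [0.7, 0.0, 0.7]
finger_gap: 0.0558
[ 0.49362784 -0.00118549  0.36832858] [0.73299307 0.04340651 0.65683856]
336 [ 0.56699649 -0.03413021  0.18380898] [0.68270896 0.01691965 0.22063751] [0.21557035 0.21845821 0.21984529]
12 [ 0.607  -0.0548  0.1397] 0.14453281083092112
15 [0.6098 0.0077 0.1444] 0.14664090931562862
23 [ 0.6374 -0.0547  0.142 ] 0.14790495115525565
47 [0.6119 0.0349 0.1411] 0.14529110581083557
34 [0.6417 0.0073 0.1414] 0.14683743377213224
47 [0.6434 0.0325 0.141 ] 0.14687532358545446
grip 160 [ 0.62226128 -0.00728744  0.27803102] [0.63020286 0.00583591 0.47102783] [ 0.55050994 -0.02216455  0.23641781]
```

View pics/c5.png

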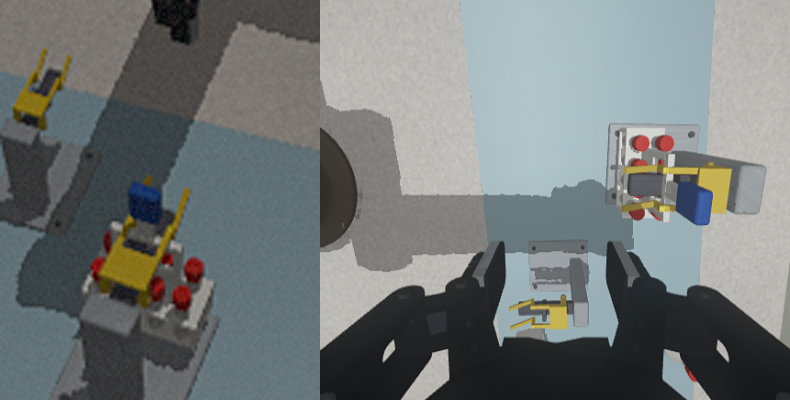

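Left: the carrier hangs level on the peg, with caps at equal height and the flap shut. Right: the gripper is clear. I hand it in.

```bash
python3 -c "
from plant import manip
print(manip.finish_job(), manip.sense()['clock'])"
```

```text
the job is handed in; nothing more can be done
the job is handed in; nothing more can be done
```

The red-capped carrier hangs on the large hook's peg behind the shut flap, and the job was handed in at about 29.5 s; no verdict was reported.

- **Insertion:** I gripped the carrier across its thin side and pushed the eye in under the flap. The flap lifted visibly (its highest point rose from about 0.22 to 0.25 m), then fell shut. The eye touched the stop collar at about 5 N, and I backed off to where it was free before pulling.
- **Pull test:** I held it about 1.3 s at 6.5–7 N at the wrist, then about 0.6 s, ending at 7.5 N. Peg friction takes about 1.5 N of that, so the flap itself saw roughly 5–6 N: above the required 3 N, but under the 8 N aimed for. The flap stayed shut.
- **Last checks:** After I let go, the cap tops were level to about 2–3 mm, at the height of a hung carrier. The flap was shut and the gripper was clear.
- **Departures:**
  - The flap fell about 3 mm later than my first estimate of the hook's position.
  - The tool picked up a lean of about 1.3° on the first fast move, and it stayed.
  - Easing off after the pull briefly pushed about 6 N forward and 4.5 N down on the peg. I relieved this before letting go.
- **Not checked:** I did not measure the blue carrier, scanner and bottle again at the end. The arm's path stayed clear of them. The largest force I read at the wrist was 7.5 N.

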